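Draw the wiring box's door tight with its T-handle

ROBOT

A 7-joint arm with a two-finger parallel gripper is mounted at the origin on the work surface. World frame = base frame: x ahead of the robot, y to its left, z up, the work surface at z = 0. Lengths are in m, angles in rad, forces in N, time in s.
With the tool pointing down it reaches from about 0.4 to 0.85 m from the base axis. Payload 10.4 kg.
Tool frame: the origin (TCP) lies midway between the tips of the shut fingers; the grasp point (between the pads) lies 19 mm behind it; z points along the fingers, y is the line along which they close (so a half turn about z gives the same grasp; the last joint's range is limited). The gripper opens to 85 mm and grips with 20 to 120 N. Pads are 22 mm wide; open, the fingers measure 114 mm over their backs; the gripper's body (76 mm by 85 mm) begins 54 mm behind the grasp point. The pads swing forward as they close: fully open they stand 13 mm farther back than shut.
Start: joints at [-1.236, 0.332, -0.065, 1.46, 0.022, 1.35, -0.088], TCP at [0.219, 0.585, 0.231] pointing down, gripper open.
Joint ranges: [-2.6, 2.6], [-0.5, 2.12], [-1.47, 1.34], [0.16, 2.42], [-1.27, 4.41], [0.06, 2.06], [-2.6, 2.6]. Speed limits (rad/s): [2.22, 2.22, 2.79, 2.79, 3.14, 3.14, 3.14].

INTERFACE

Orientations are given as a unit quaternion [x, y, z, w].
In Python, from workcell import get_obs, camera, camera_params, hand_in gives the robot as it stands.
- The arm moves only by the tool carry_out, never from a script. Its argument "commands" is a list that holds one entry, the list of rows, each a list of 6 numbers: the shift along the tool's x, y, z in units of 40 mm (1.0 is 40 mm), then the turn, a rotation vector about the tool's x, y, z in units of 6 degrees (1.0 is 6 degrees). In form: [[[x, y, z, ax, ay, az], ...]]. A call has 1 to 20 rows; each row shifts and turns the commanded pose from where the row before left it, along the tool's axes as they then stand; what a row does not reach is not made up. A row lasts 1/12 s, in which the tool goes at most 41.7 mm and 7.16 degrees, less where a joint would pass 70% of its speed; a pose out of reach is approached as far as the arm can. A call is refused whole if a number of a shift passes 1 or a number of a turn 1, either way. A call with a gripper value outside its range is refused whole. "hand" is the closure, from -1 (fully open) to 1 (shut), set as the call begins (left out, the last holds). The fingers move at their own pace and stop on an object; "force" is the grip in N (left out, the last holds). Time passes only in rows, so rows that do not move let the fingers close. It gives the time, the measured TCP pose, the force, the opening and the grip force at its end, in the units of the state.
- get_obs(): the state, without advancing time (a new reading comes with each control period).
- camera(name): name is "side" or "top" or "wrist"; returns the picture (384x512x3 uint8, red, green, blue); there is no depth.
- camera_params(name): a dict with "mtx" (3x3 intrinsics, pixels), "R" (3x3) and "t" (3): a world point X has camera coordinates R X + t. Camera axes: x right, y down, z forward; pixel columns grow to the right and rows downward; lengths in m; the calibration is good to about 2 mm. A picture is of the moment at which its call begins: read the wrist's pose just before it. camera_params takes no time and is no camera call; for the wrist camera it gives the pose at the moment of the call.
- hand_in(): hands the job in; it is judged then, once.
The state is a dict: "clock": time; "joint_pos": joint angles; "joint_velocities": joint speeds; "tau": joint torques, N m; "position": TCP position; "ee_rot": TCP orientation; "ft_force": force on the tool from outside, world axes, zero at the start; "torque": the same for the moment, N m; "grip_width": opening from 0.0 (shut) to 1.0 (fully open); "grasp_force": force on a finger pad.
Only numpy, scipy, OpenCV 4.12 (cv2) and the standard library are available. Lean on these libraries where they do the work, as an engineer would, in place of code of your own. Each camera call takes 0.05 s, during which the arm holds its last target. There are 200 camera calls.

TASK

The trailer's wiring box lies open on the bench: swing its door down onto the gasket, then turn the T-handle clockwise as far as it goes, so that the latch draws the door fully tight against the frame. Let go of the handle and leave the other things on the bench where they are.

Things in the scene. Friction and masses are not known exactly. Their poses are not given: they have to be found in the camera images.
- case: Grey wiring box screwed to the bench on its back, open side up: 240 (x) x 280 (y) x 100 mm high, with a black rubber gasket round its rim and a grey door, 248 x 288 x 8 mm, on top. Origin at the centre of its underside; -x is its front (the latch side, towards the robot), z is up. The door's hinge line runs along y at x = +120, z = +101 mm of this frame, in the plane of the door's lower face.
- door (a joint): Door angle, rad: 0 = flat and tight on the rim; grows as its front edge swings up. The hinge is stiff: the door stays where it is left; a push of 1 to 4 N down on its front edge moves it. It meets the springy gasket at 0.026; merely pushed down and let go it springs back to 0.016 to 0.026. Only the latch draws it tight, to about 0.004.
- door_press (a point): Point on the door's upper face, in the middle of its width, 226 mm from the hinge line (37 mm in front of the T-handle's axis, 19 mm from the front edge): a good place to push the door down.
- tee (a joint): T-handle angle, rad: at 0 the bar is parallel to the door's front edge; grows clockwise seen from above, to a stop at 1.57 (bar front to back). Stays where left; takes 0.1 N m freely, up to 0.4 N m while it draws the door in. Its tongue under the door meets the case's keeper at 0.7 and is fully on it from 1.35; it passes under only if the door is already down on the gasket (below 0.033).
- tee_grip (a point): Centre of the T-handle's black bar, on its turning axis (square to the door), 189 mm from the hinge line, 32 mm above the door's upper face. The bar is 100 mm long, 16 wide, 16 tall, with 24 mm free below it, on a stem 13 mm thick. The point's y axis runs along the bar, z along the turning axis.
- paint_can: closed paint can, 100 mm across, 120 mm tall, standing beside the case; origin at the centre of its underside
- jar: closed jar, 80 mm across, 110 mm tall, standing at the other side of the case; origin at the centre of its underside
- wrench: steel wrench, 170 mm long, lying before the case; origin on the underside, near the middle
- screwdriver: screwdriver, 180 mm long, lying before the case; origin on the underside, near the middle
- hammer: hammer, 300 mm long, lying to the left; origin on the underside, near the middle
- brush: brush, 200 mm long, lying to the right; origin on the underside, near the middle
- offcut: wooden block 60 x 180 x 35 mm lying behind the case; origin at the centre of its underside

How it is judged:
By the outcome, as a careful person would: the job done as asked, in the order asked, and still so for the second after the job is handed in, with the robot touching nothing.
It also fails if it takes over 51 s, if anything falls off the work surface, if the arm or the gripper's body presses on something with over 40 N, if the wrist force passes 120 N, or if a joint passes its speed limit or range.

## Working session

There is one attempt and no reset: what is moved stays moved. The work goes in short steps, Python scripts to look and compute and a tool call to move; the robot and the scene stay as the last step left them, time stands still between calls to the robot, and variables do not carry over. Pictures are saved under pics/ and viewed, at most 10 in all, crops included, and the job is handed in when it is done.

Besides the shell and the picture viewer there is one more tool, called after "Request:" in YAML: its name, and indented under it one key for each argument. carry_out: Moves the arm, as the interface text tells. Its arguments: {"type":"object","properties":{"commands":{"type":"array"},"hand":{"type":"number"},"force":{"type":"number"}},"required":["commands"]}

```bash
mkdir -p pics; python3 - <<'E'
from workcell import *
import cv2,numpy as np
o=get_obs();print(o)
for n in("side","top"):
    p=camera_params(n);print(n,p)
    cv2.imwrite(f"pics/{n}1.png",camera(n)[:,:,::-1])
E
```

```text
{'clock': 0.0, 'joint_pos': array([-1.23559389,  0.33289336, -0.06470058,  1.46097005,  0.02159984,
        1.34986616, -0.08848534]), 'joint_velocities': array([-9.87042920e-04, -1.33865938e-04,  1.16319056e-03, -5.15305504e-04,
        1.53121219e-04, -2.54899118e-03, -5.63420890e-06]), 'tau': array([-5.09312322e-04, -6.25454521e+01,  4.86475567e-02, -3.91608953e+01,
        1.61726447e-02,  9.72839567e-03,  2.18458314e-05]), 'position': array([0.21875763, 0.5850622 , 0.23048878]), 'ee_rot': array([ 1.77930301e-01,  9.84042829e-01, -7.14319453e-04, -9.57189679e-05]), 'ft_force': array([ 0.82618818, -0.22382614, -0.03118054]), 'torque': array([-0.03671369,  0.02562076, -0.01271018]), 'grasp_force': 0.0, 'grip_width': 1.0020504647110702}
side {'mtx': array([[401.70698699,   0.        , 259.11301569],
       [  0.        , 401.70698699, 194.78168825],
       [  0.        ,   0.        ,   1.        ]]), 'R': array([[ 0.99231983, -0.12366859, -0.00272512],
       [-0.09570245, -0.7535881 , -0.65034299],
       [ 0.07837338,  0.64560905, -0.75963581]]), 't': array([-0.57695037,  0.14287668,  1.30433835])}
top {'mtx': array([[451.56870423,   0.        , 253.04870064],
       [  0.        , 451.56870423, 195.56819607],
       [  0.        ,   0.        ,   1.        ]]), 'R': array([[-0.00248695, -0.99997955, -0.00589213],
       [-0.99090053,  0.00325722, -0.13455682],
       [ 0.13457327,  0.00550387, -0.99088836]]), 't': array([0.01609525, 0.57442718, 1.8836534 ])}
```

View pics/side1.png

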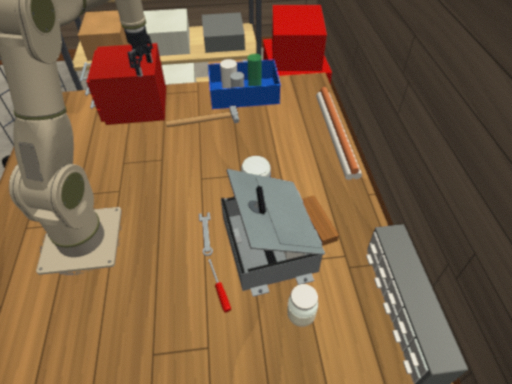

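View pics/top1.png

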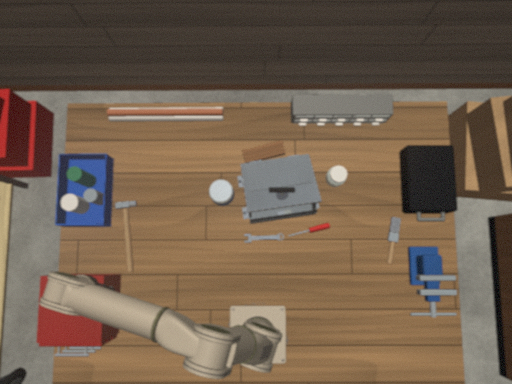

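The side view shows the door part open over the case, with the black bar at about (261,200). In the top view the bar is at (282,190). The case front faces the robot. I'll enlarge both.

```bash
python3 - <<'E'
import cv2,numpy as np
a=cv2.imread("pics/top1.png")[140:235,220:340];b=cv2.imread("pics/side1.png")[155:305,200:340]
a=cv2.resize(a,None,fx=5,fy=5,interpolation=2)[:475];b=cv2.resize(b,None,fx=5,fy=5,interpolation=2)
cv2.imwrite("pics/topc.png",a);cv2.imwrite("pics/sidec.png",b[:600] if 0 else cv2.resize(b,None,fx=.8,fy=.8))
E
```

```text
(no output)
```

View pics/topc.png

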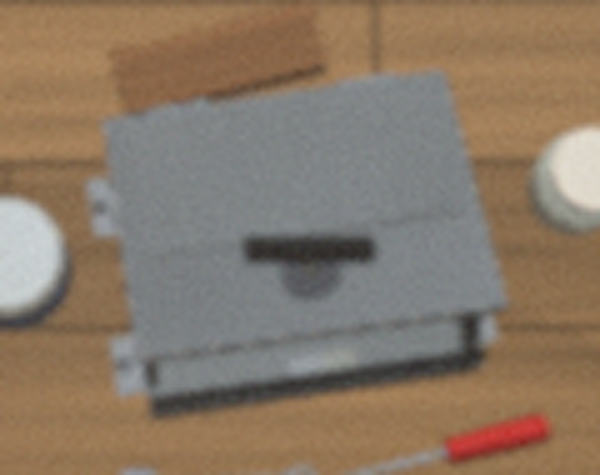

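View pics/sidec.png

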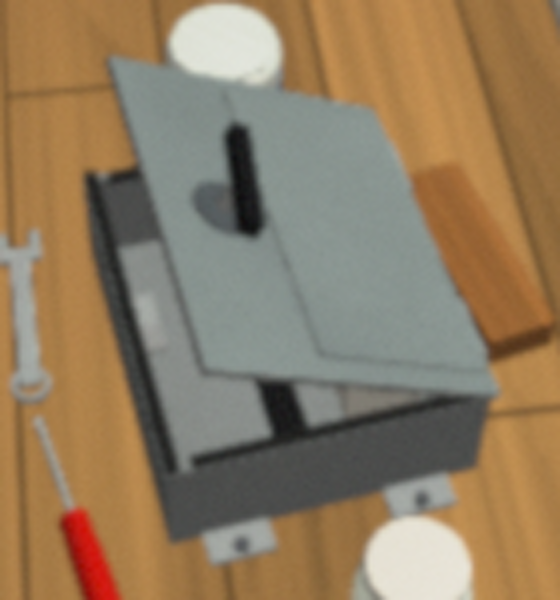

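The top crop shows door corners FL (140,355), FR (503,303), BR (443,72), BL (105,120) and bar ends (246,248) and (374,250). The side crop shows FL (110,58), FR (203,372), BR (495,393), BL (375,108), bar ends (237,130) and (252,230), and case foot corners (170,538) and (475,465). Next I'll solve for the pose.

```bash
cat > h.py <<'E'
import numpy as np
from workcell import *
from scipy.spatial.transform import Rotation as Ro
def proj(p,X):
    c=np.atleast_2d(X)@p["R"].T+p["t"];q=c@p["mtx"].T;return q[:,:2]/q[:,2:]
def Rz(a):return Ro.from_euler('z',a).as_matrix()
def frame(v): # x,y,yaw,door -> hinge pos, door axes
    x,y,w,d=v[:4];R=Rz(w);h=np.array([x,y,0])+R@[.12,0,.101]
    f=R@[-np.cos(d),0,np.sin(d)];n=R@[np.sin(d),0,np.cos(d)];l=R@[0,1,0]
    return h,f,l,n
def pt(v,s,y,z): # distance from hinge, lateral, height above lower face
    h,f,l,n=frame(v);return h+f*s+l*y+n*z
def bar(v,t=None):
    t=v[4] if t is None else t
    h,f,l,n=frame(v);c=pt(v,.189,0,.04);u=l*np.cos(t)-f*-1*-1*0+(f*-1)*np.sin(t)
    # clockwise from above: +y end goes toward +x (rear = -f)
    return c,u
E
python3 - <<'E'
from h import *
from scipy.optimize import least_squares
T=lambda L:np.array(L)/5+[220,140]-.4
S=lambda L:np.array(L)/4+[200,155]-.4
pt_,ps=camera_params("top"),camera_params("side")
t=T([(140,355),(503,303),(443,72),(105,120),(246,248),(374,250)])
s=S([(110,58),(203,372),(495,393),(375,108),(237,130),(252,230),(170,538),(475,465)])
def pts(v):
    P=[pt(v,.245,.144,.008),pt(v,.245,-.144,.008),pt(v,-.003,-.144,.008),pt(v,-.003,.144,.008)]
    c,u=bar(v);P+=[c+.05*u,c-.05*u]
    R=Rz(v[2]);P+=[np.array([v[0],v[1],0])+R@q for q in([-.12,-.14,0],[.12,-.14,0])]
    return np.array(P)
f=lambda v:np.r_[(proj(pt_,pts(v)[:6])-t).ravel(),(proj(ps,pts(v))-s).ravel()]
for d0 in(.2,.6):
    r=least_squares(f,[.65,-.05,.1,d0,0],loss='soft_l1');print(r.cost,r.x.round(4));print(f(r.x).reshape(-1,2).round(1).tolist())
v=r.x;np.save("v.npy",v)
print("bar",bar(v),"press",pt(v,.226,0,.008),"n",frame(v)[3])
w=v.copy();w[3]=.02;print("closed bar",bar(w),"press",pt(w,.226,0,.008))
for z,uv in((.12,(221-1,185)),(.11,(338,173))):
    K=pt_["mtx"];ray=pt_["R"].T@np.linalg.inv(K)@[*uv,1];C=-pt_["R"].T@pt_["t"];print("obj",C+ray*(z-C[2])/ray[2])
E
```

```text
5.7353291440761485 [ 0.5987 -0.0922  0.1405  0.5048  0.1915]
[[-0.9, 0.6], [1.0, 0.3], [0.4, -1.2], [-0.7, -1.1], [-0.3, -0.0], [0.1, -0.2], [-0.6, -1.1], [0.1, -0.7], [1.9, 0.3], [-0.0, -0.5], [-0.4, -0.1], [-0.7, 0.2], [-0.2, 1.3], [0.2, 0.6]]
5.735329144076441 [ 0.5987 -0.0922  0.1405  0.5048  0.1915]
[[-0.9, 0.6], [1.0, 0.3], [0.4, -1.2], [-0.7, -1.1], [-0.3, -0.0], [0.1, -0.2], [-0.6, -1.1], [0.1, -0.7], [1.9, 0.3], [-0.0, -0.5], [-0.4, -0.1], [-0.7, 0.2], [-0.2, 1.3], [0.2, 0.6]]
bar (array([ 0.57285965, -0.0958856 ,  0.22741821]), array([ 0.02747335,  0.99537709, -0.09203081])) press [ 0.52546967 -0.1025861   0.21730421] n [0.47887447 0.06770839 0.87526843]
closed bar (array([ 0.53119206, -0.10177701,  0.14477175]), array([ 0.05093694,  0.99869462, -0.00380552])) press [ 0.49393012 -0.1070455   0.1135181 ]
obj [0.6075276  0.14907942 0.12      ]
obj [ 0.65753595 -0.33635017  0.11      ]
```

Request:
carry_out:
  commands:
    - [[0, 0, -0.75, 0, 0, -1], [0, 0, -0.75, 0, 0, -1], [0, 0, 0, 0, 0, -1], [-0.45, -0.88, 0, 0, 0, 0], [-0.45, -0.88, 0, 0, 0, 0], [-0.45, -0.88, 0, 0, 0, 0], [-0.45, -0.88, 0, 0, 0, 0], [-0.45, -0.88, 0, 0, 0, 0], [-0.45, -0.88, 0, 0, 0, 0], [-0.45, -0.88, 0, 0, 0, 0], [-0.45, -0.88, 0, 0, 0, 0], [-0.45, -0.88, 0, 0, 0, 0], [-0.45, -0.88, 0, 0, 0, 0]]
  hand: 1
  force: 40

```text
clock: 1.18
position: [0.3836, 0.2239, 0.2912]
ee_rot: [0.022, 1.0, 0.0, -0.0]
ft_force: [1.0, -0.1, 0.1]
grip_width: -0.005
grasp_force: 0.0
```

Request:
carry_out:
  commands:
    - [[-0.45, -0.88, 0, 0, 0, 0], [-0.45, -0.88, 0, 0, 0, 0], [-0.45, -0.88, 0, 0, 0, 0], [-0.45, -0.88, 0, 0, 0, 0], [-0.45, -0.88, 0, 0, 0, 0], [-0.45, -0.88, 0, 0, 0, 0], [-0.45, -0.88, 0, 0, 0, 0], [-0.45, -0.88, 0, 0, 0, 0], [-0.4, -0.9, 0, 0, 0, 0], [0, 0, 0, 0, 0, 0], [0, 0, 0, 0, 0, 0]]

```text
clock: 2.1
position: [0.5292, -0.1008, 0.2907]
ee_rot: [0.024, 1.0, -0.001, -0.001]
ft_force: [0.2, 1.2, -0.0]
grip_width: 0.002
grasp_force: 0.0
```

```bash
python3 - <<'E'
from h import *
import cv2
o=get_obs();print(o["position"],o["joint_pos"])
v=np.load("v.npy")
P=[pt(v,.226,0,.008),bar(v)[0],bar(v)[0]+.05*bar(v)[1],bar(v)[0]-.05*bar(v)[1]]
p=camera_params("wrist");print(proj(p,P))
w=camera("wrist");s=camera("side")[130:290,190:350]
cv2.imwrite("pics/w2.png",np.hstack([w,cv2.resize(s,(288,288)) if 0 else cv2.copyMakeBorder(cv2.resize(s,(288,288)),0,96,0,0,0)])[:,:,::-1])
E
```

```text
[ 0.52920398 -0.10080963  0.29073557] [-0.46620432  0.11372752  0.62587334  1.62548084 -0.06588345  1.42512117
  1.6888571 ]
[[251.46238892 198.14249739]
 [261.91711076 253.71801169]
 [318.66973099 250.06284511]
 [203.16011751 257.50227041]]
```

View pics/w2.png

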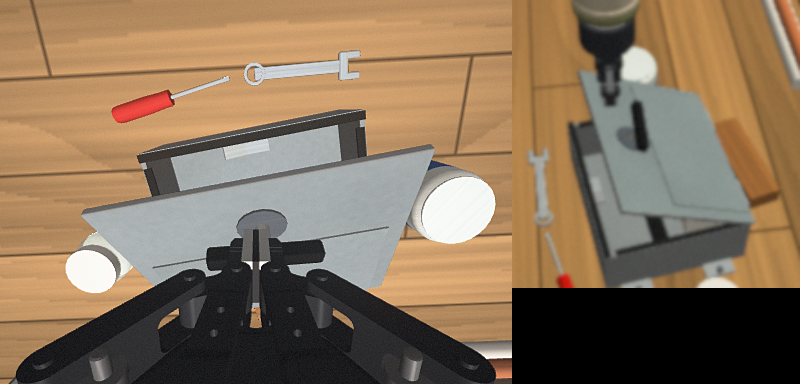

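The bar is at about (266,253) in the wrist view, against a predicted (262,254), so the estimate is good to about 3 mm. Now I'll push the door down.

Request:
carry_out:
  commands:
    - [[0, 0, 0.6, 0, 0, 0], [0, 0, 0.6, 0, 0, 0], [0, 0, 0.4, 0, 0, 0], [0.1, 0, 0.3, 0, 0, 0], [0.15, -0.02, 0.3, 0, 0, 0], [0.13, -0.02, 0.3, 0, 0, 0], [0.12, -0.02, 0.3, 0, 0, 0], [0.1, -0.02, 0.3, 0, 0, 0], [0.08, -0.02, 0.3, 0, 0, 0], [0.06, -0.02, 0.3, 0, 0, 0], [0.04, -0.02, 0.3, 0, 0, 0], [0, 0, 0, 0, 0, 0]]

```text
clock: 3.2
position: [0.4964, -0.1007, 0.1294]
ee_rot: [0.021, 1.0, 0.0, -0.002]
ft_force: [-1.0, 0.7, -1.1]
grip_width: -0.003
grasp_force: 0.0
```

Request:
carry_out:
  commands:
    - [[0, 0, 0.15, 0, 0, 0], [0, 0, 0.15, 0, 0, 0], [0, 0, 0.12, 0, 0, 0], [0, 0, 0, 0, 0, 0]]

```text
clock: 3.53
position: [0.4979, -0.1022, 0.1139]
ee_rot: [0.021, 1.0, 0.0, -0.0]
ft_force: [0.2, 0.6, -0.1]
grip_width: 0.0
grasp_force: 0.0
```

Request:
carry_out:
  commands:
    - [[0, 0, 0.1, 0, 0, 0], [0, 0, 0.05, 0, 0, 0], [0, 0, 0, 0, 0, 0]]

```text
clock: 3.78
position: [0.4981, -0.1024, 0.1092]
ee_rot: [0.022, 1.0, 0.0, 0.0]
ft_force: [-4.5, 1.8, 10.4]
grip_width: 0.001
grasp_force: 5.2
```

```bash
python3 - <<'E'
from h import *
import cv2
o=get_obs();print(o["position"],o["ft_force"])
w=camera("wrist");s=camera("side")[130:290,190:350]
cv2.imwrite("pics/w3.png",np.hstack([w,cv2.copyMakeBorder(cv2.resize(s,(288,288)),0,96,0,0,0)])[:,:,::-1])
E
```

```text
[ 0.49814955 -0.10243565  0.10922328] [-4.46742968  1.77032308 10.44577011]
```

View pics/w3.png

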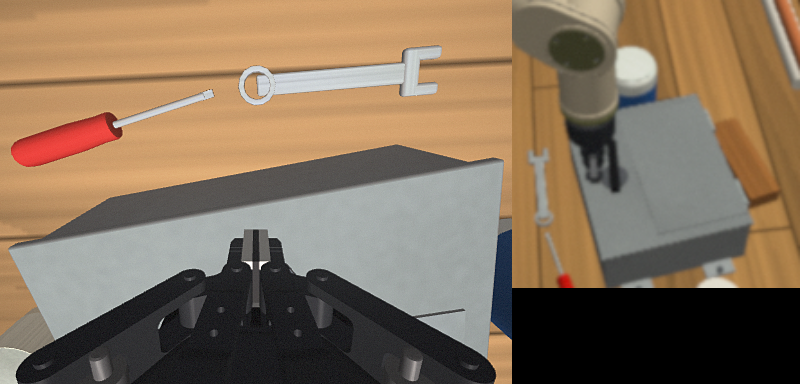

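The door is down on the gasket with 10 N of contact force. I'll press slightly more, lift, turn the tool across the bar and open.

Request:
carry_out:
  commands:
    - [[0, 0, 0.08, 0, 0, 0], [0, 0, 0.05, 0, 0, 0], [0, 0, 0, 0, 0, 0], [0, 0, -0.3, 0, 0, 0], [0, 0, -0.8, 0, 0, 0], [0, 0, -0.9, 0, 0, 0], [0, 0, -0.9, 0, 0, 0], [0, 0, -0.6, 0, 0, 0], [0, 0, 0, 0, 0, 0]]

```text
clock: 4.63
position: [0.5002, -0.1032, 0.2485]
ee_rot: [0.022, 1.0, 0.0, 0.004]
ft_force: [0.7, 0.2, -0.5]
grip_width: -0.001
grasp_force: 0.0
```

Request:
carry_out:
  commands:
    - [[-0.08, 0, 0, 0, 0, 1], [-0.08, 0, 0, 0, 0, 1], [-0.08, 0, 0, 0, 0, 1], [-0.08, 0, 0, 0, 0, 1], [0, 0, 0, 0, 0, 1], [0, 0, 0, 0, 0, 1], [0, 0, 0, 0, 0, 1], [0, 0, 0, 0, 0, 1], [0, 0, 0, 0, 0, 1], [0, 0, 0, 0, 0, 1], [0, 0, 0, 0, 0, 1], [0, 0, 0, 0, 0, 1], [0, 0, 0, 0, 0, 1], [0, 0, 0, 0, 0, 1], [0, 0, 0, 0, 0, 1], [0, 0, 0, 0, 0, 0], [0, 0, 0, 0, 0, 0]]
  hand: -1

```text
clock: 6.05
position: [0.5103, -0.1052, 0.243]
ee_rot: [0.721, 0.693, -0.0, -0.0]
ft_force: [0.4, -0.7, -0.1]
grip_width: 0.998
grasp_force: 0.0
```

```bash
python3 - <<'E'
from h import *
import cv2
o=get_obs();print(o["position"],o["ee_rot"],o["ft_force"],o["joint_pos"][6])
v=np.load("v.npy");v[3]=.022
c,u=bar(v);print(c,u);p=camera_params("wrist");print(proj(p,[c,c+.05*u,c-.05*u]))
w=camera("wrist");s=camera("side")[130:290,190:350]
cv2.imwrite("pics/w4.png",np.hstack([w,cv2.copyMakeBorder(cv2.resize(s,(288,288)),0,96,0,0,0)])[:,:,::-1])
E
```

```text
[ 0.51031774 -0.10515388  0.24300579] [ 7.21268670e-01  6.92655394e-01 -8.12734511e-05 -6.80711745e-05] [ 0.39405374 -0.67559374 -0.1176054 ] 0.13844449304251352
[ 0.53127911 -0.1017647   0.14514798] [ 0.05092903  0.9986935  -0.00418602]
[[277.34725371 190.95213326]
 [279.32682285 136.43838374]
 [275.585542   239.46648355]]
```

View pics/w4.png

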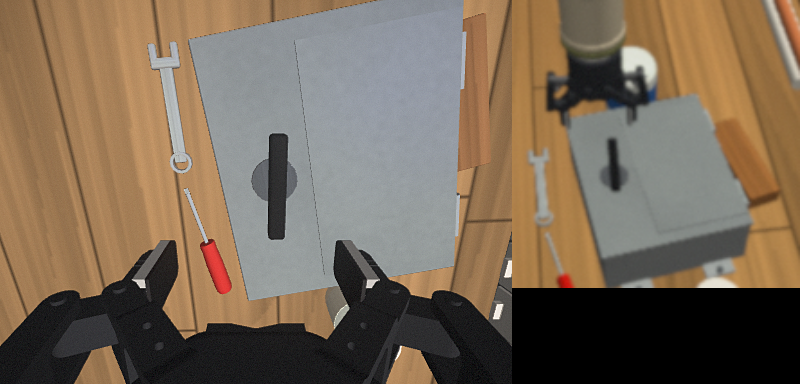

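The bar ends at (279,135) and (277,239) match the prediction within a pixel, and the door lies flat. I'll descend and grip.

Request:
carry_out:
  commands:
    - [[0.11, 0.52, 0, 0, 0, 0], [0, 0, 0.6, 0, 0, 0], [0, 0, 0.6, 0, 0, 0], [0, 0, 0.6, 0, 0, 0], [0, 0, 0.5, 0, 0, 0], [0, 0, 0.4, 0, 0, 0], [0, 0, 0.25, 0, 0, 0], [0, 0, 0, 0, 0, 0]]

```text
clock: 6.82
position: [0.5302, -0.1015, 0.1234]
ee_rot: [0.722, 0.692, -0.001, -0.001]
ft_force: [-0.5, 0.8, 0.4]
grip_width: 0.996
grasp_force: 0.0
```

Request:
carry_out:
  commands:
    - [[0, 0, 0, 0, 0, 0], [0, 0, 0, 0, 0, 0], [0, 0, 0, 0, 0, 0], [0, 0, 0, 0, 0, 0], [0, 0, 0, 0, 0, 0], [0, 0, 0, 0, 0, 0], [0, 0, 0, 0, 0, 0], [0, 0, 0, 0, 0, 0]]
  hand: 1
  force: 80

```text
clock: 7.48
position: [0.5304, -0.1015, 0.1254]
ee_rot: [0.722, 0.692, -0.0, -0.001]
ft_force: [-6.5, 1.1, 6.4]
grip_width: 0.17
grasp_force: 78.4
```

Request:
carry_out:
  commands:
    - [[0, 0, 0, 0, 0, 0.5], [0, 0, 0, 0, 0, 0.5], [0, 0, 0, 0, 0, 0.5], [0, 0, 0, 0, 0, 0.5], [0, 0, 0, 0, 0, 0.5], [0, 0, 0, 0, 0, 0.5], [0, 0, 0, 0, 0, 0.5], [0, 0, 0, 0, 0, 0.5], [0, 0, 0, 0, 0, 0.5], [0, 0, 0, 0, 0, 0.5], [0, 0, 0, 0, 0, 0.5], [0, 0, 0, 0, 0, 0.5], [0, 0, 0, 0, 0, 0.5], [0, 0, 0, 0, 0, 0.5], [0, 0, 0, 0, 0, 0], [0, 0, 0, 0, 0, 0]]

```text
clock: 8.82
position: [0.5298, -0.1015, 0.1254]
ee_rot: [0.922, 0.387, -0.001, -0.001]
ft_force: [-9.3, 2.4, 9.9]
grip_width: 0.168
grasp_force: 79.1
```

Request:
carry_out:
  commands:
    - [[0, 0, 0, 0, 0, 0.5], [0, 0, 0, 0, 0, 0.5], [0, 0, 0, 0, 0, 0.5], [0, 0, 0, 0, 0, 0.5], [0, 0, 0, 0, 0, 0.5], [0, 0, 0, 0, 0, 0.5], [0, 0, 0, 0, 0, 0.5], [0, 0, 0, 0, 0, 0.5], [0, 0, 0, 0, 0, 0.5], [0, 0, 0, 0, 0, 0.5], [0, 0, 0, 0, 0, 0.5], [0, 0, 0, 0, 0, 0], [0, 0, 0, 0, 0, 0]]

```text
clock: 9.9
position: [0.5288, -0.1012, 0.1235]
ee_rot: [0.994, 0.109, -0.003, -0.001]
ft_force: [-5.8, 2.8, -11.4]
grip_width: 0.173
grasp_force: 78.7
```

```bash
python3 - <<'E'
from h import *
o=get_obs();print(o["ft_force"],o["torque"],o["ee_rot"])
R=Ro.from_quat(o["ee_rot"]).as_matrix();print("tool x deg",np.degrees(np.arctan2(R[1,0],R[0,0])),"stop at",np.degrees(np.load("v.npy")[2]))
E
```

```text
[ -5.78677009   2.84296333 -11.42532987] [-0.05921788  0.64087789 -0.09612669] [ 9.94063754e-01  1.08764301e-01 -2.70411627e-03 -5.16726797e-04]
tool x deg 12.488466812959551 stop at 8.047743661989735
```

Request:
carry_out:
  commands:
    - [[0, 0, 0.03, 0, 0, 0.25], [0, 0, 0, 0, 0, 0.25], [0, 0, 0, 0, 0, 0.25], [0, 0, 0, 0, 0, 0.25], [0, 0, 0, 0, 0, 0.25], [0, 0, 0, 0, 0, 0.25], [0, 0, 0, 0, 0, 0], [0, 0, 0, 0, 0, 0]]

```text
clock: 10.57
position: [0.5288, -0.101, 0.123]
ee_rot: [0.999, 0.032, -0.003, -0.0]
ft_force: [-9.6, 2.0, 0.1]
grip_width: 0.17
grasp_force: 93.4
```

```bash
python3 - <<'E'
from h import *
o=get_obs();print(o["ft_force"],o["torque"])
R=Ro.from_quat(o["ee_rot"]).as_matrix();print("tool x deg",np.degrees(np.arctan2(R[1,0],R[0,0])))
E
```

```text
[-9.57395851  1.95939773  0.06609417] [0.08070281 2.14182785 2.05526928]
tool x deg 3.714480009935162
```

A moment of 2 N m shows the handle is at its stop. I'll let go, lift and check.

Request:
carry_out:
  commands:
    - [[0, 0, 0, 0, 0, 0], [0, 0, 0, 0, 0, 0], [0, 0, 0, 0, 0, 0], [0, 0, 0, 0, 0, 0], [0, 0, 0, 0, 0, 0], [0, 0, 0, 0, 0, 0], [0, 0, -0.3, 0, 0, 0], [0, 0, -0.6, 0, 0, 0], [0, 0, -0.8, 0, 0, 0], [0, 0, -0.8, 0, 0, 0], [0, 0, -0.8, 0, 0, 0], [0, 0, 0, 0, 0, 0]]
  hand: -1

```text
clock: 11.57
position: [0.5336, -0.1029, 0.2625]
ee_rot: [1.0, 0.03, 0.004, -0.0]
ft_force: [1.0, -1.0, -0.4]
grip_width: 1.0
grasp_force: 0.0
```

```bash
python3 - <<'E'
from h import *
import cv2
o=get_obs();print(o["position"],o["ft_force"])
v=np.load("v.npy");v[3]=.004;v[4]=1.57
p=camera_params("wrist");c,u=bar(v);print(proj(p,[c,c+.05*u,c-.05*u]))
w=camera("wrist");s=camera("side")[130:290,190:350]
cv2.imwrite("pics/w5.png",np.hstack([w,cv2.copyMakeBorder(cv2.resize(s,(288,288)),0,96,0,0,0)])[:,:,::-1])
E
```

```text
[ 0.53364043 -0.10287542  0.26252159] [ 0.95071707 -0.98800923 -0.39983293]
[[255.50010747 191.31666896]
 [251.34077656 141.96539883]
 [259.25253131 235.83990763]]
```

View pics/w5.png

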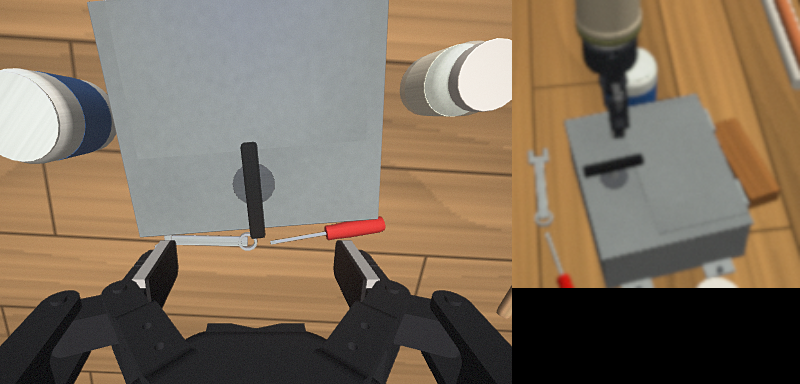

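The bar runs front to back, with ends at (249,142) and (258,237), which matches the stop pose. The door is flat, the other things have not moved and the gripper is clear.

```bash
python3 -c "
from workcell import *
print(hand_in())"
```

```text
the job is handed in; nothing more can be done
None
```

The job is handed in: the door is down on the gasket, the T-handle is turned clockwise to its stop and released, and the other things on the bench were not touched. I judged the door tight from the handle reaching its stop and the final picture; I did not measure the door angle.

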